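# Shut the red air valve under the sliding cover

### The arm

A 6-joint arm with a two-finger parallel gripper is mounted at the origin on a cart in front of the work surface, level with it; the furniture and walls round the work are solid. World frame = base frame: x ahead of the robot, y to its left, z up, the work surface at z = 0. Lengths are in mm, angles in degrees, forces in N, time in s.
With the tool pointing down it reaches from about 300 to 850 mm from the base axis. Payload 4.2 kg.
Tool frame: the origin (TCP) lies on the centre line of the jaws, within the pads' length; the fingertips stand 14 mm ahead of it and the grasp point (between the pads) lies 5 mm behind it (env.finger_overhang is the z of the fingertips in the tool frame, in mm); z points along the fingers, y is the line along which they close (so a half turn about z gives the same grasp; the last joint's range is limited). The gripper opens to 91 mm and grips with 3 to 60 N. Pads are 32 mm wide; open, the fingers measure 118 mm over their backs; the gripper's body (76 mm by 178 mm) begins 60 mm behind the grasp point.
Start: joints at [-76.203, 18.312, 89.639, -0, 72.044, -1.146], TCP at [148.269, -555.573, 194.376] pointing down, gripper open.
Joint ranges: [-177.97, 177.97], [-48.28, 115.42], [12.27, 149.76], [-77.06, 257.06], [2.81, 150.46], [-146.56, 146.56]. Speed limits (degrees/s): [147.25, 147.25, 180, 180, 180, 180].

### API

Orientations are given as [roll, pitch, yaw] about the fixed x, y, z axes, in that order (R = Rz(yaw) Ry(pitch) Rx(roll)).
In Python, from workcell import sensors, viewer, env gives the robot as it stands. The module is installed in compiled form; this text tells all that it offers.
- The arm moves only by the tool step_arm, never from a script. Its argument "plan" is one flat list of numbers, 6 for each row, row after row: the shift along the tool's x, y, z in cm, then the turn, a rotation vector about the tool's x, y, z in rad. In form: [x, y, z, wx, wy, wz, x, y, z, wx, wy, wz, ...]. A call has 1 to 5 rows; each row shifts and turns the commanded pose from where the row before left it, along the tool's axes as they then stand; what a row does not reach is not made up. A row lasts 1/12 s, in which the tool goes at most 41.7 mm and 7.16 degrees, less where a joint would pass 70% of its speed; a pose out of reach is approached as far as the arm can. A call is refused whole if a number of a shift passes 4.17 or a number of a turn 0.125, either way. A call with a gripper value outside its range is refused whole. "hand" is the finger opening in cm, from 0 to 9.12, set as the call begins (left out, the last holds). The fingers move at their own pace and stop on an object; "newtons" is the grip in N (left out, the last holds). Time passes only in rows, so rows that do not move let the fingers close. It gives the time, the measured TCP pose, the force, the opening and the grip force at its end, in the units of the state.
- sensors.state(): the state, without advancing time (a new reading comes with each control period).
- viewer.grab_frame(name): name is "scene" or "side" or "wrist"; returns a dict with "img" (480x640x3 uint8, red, green, blue), "fx", "fy", "cx", "cy" (pixels), "position" and "attitude" of the camera in the world. Camera axes: x right, y down, z forward; pixel columns grow to the right and rows downward; lengths in mm; the calibration is good to about 2 mm. A picture is of the moment at which its call begins. There is no depth.
- env.job_done(): hands the job in; it is judged then, once.
Trained networks look in a picture, given as the dict that the camera call returned (one of the last four; its "shot" number tells which), for a name from the list of things; names that differ only in an ending like _2 or _b are one class to them, and where a whole thing is asked for, a point or a joint stands for the part that bears it (a point fixed in the world has none). Each returns a list of dicts, best first, with "score" (0 to 1); they miss things now and then, are a little off and sometimes report something else, mostly with a low value. They report only what shows in the picture. A call takes as long as a camera call.
- viewer.boxes_of(name, picture): "location" ([column, row] in pixels, amid what is visible of it).
- viewer.pinpoint(name, picture): "location" ([column, row] in pixels: a listed point, or the origin of a listed thing).
The state is a dict: "time_s": time; "qpos": joint angles; "qvel": joint speeds; "effort": joint torques, N m; "ee_pos": TCP position; "ee_rot": TCP orientation; "force": force on the tool from outside, world axes, zero at the start; "torque": the same for the moment, N m; "gripper_width": finger opening in mm; "gripper_force": force on a finger pad.
Only numpy, scipy, OpenCV 4.12 (cv2) and the standard library are available. Lean on these libraries where they do the work, as an engineer would, in place of code of your own. Each camera call takes 0.05 s, during which the arm holds its last target. There are 200 camera calls.

### The job

Slide the yellow cover of the air-valve box fully aside to the robot's right, out of the way of the opening, then push the red valve handle fully shut, all the way over away from the robot. Push the cover along by its black ridge without gripping the ridge: the cover is not lifted and stays lying on the box, the blue handle is left as it is, and the things round the box are left alone.

Things in the scene. Friction and masses are not known exactly. Their poses are not given: they have to be found in the camera images.
- valve_box: Grey metal box fixed to the worktop, 162 (x) x 308 (y) mm, turned a little. Origin: centre of its underside; its +x points away from the robot, +y to the robot's left. Long rims at height 88 mm carry the cover; guide rails along them and the end walls reach 100 mm. The end walls (inner faces at y = +-148 mm) stop the cover. The right half (y < 0) has a fixed deck 4 mm below the rims.
- bay (a point): Centre of the floor (height 5 mm) of the open-topped bay in the box's left half, which the cover hides at first. Inside, the bay spans box x -69 to +69 mm and y 0 to +148 mm. Two valves stand in it at box y = +42 and +106 mm, one with a red and one with a blue handle, either way round. Axes as the box's.
- cover: Loose yellow steel cover, 150 (x) x 146 (y) x 5 mm, 0.3 to 0.6 kg, lying on the rims with 2.5 mm play to the rails. Origin: centre of its underside, at height 88 mm, axes parallel to the box's. It slides towards the box's -y with 1 to 6 N. At the start its origin is at box y +50 to +74 mm (over the bay); fully aside, at the right stop, at box y = -75 mm.
- ridge_left: Left part (the face to push) of the black rubber ridge that stands across the middle of the cover: 100 mm along box x, rising 20 mm from the cover's upper face, top 113 mm above the worktop. Origin: on the cover's upper face (93 mm above the worktop), at the cover's centre; the left face of the ridge lies at +6 mm along y from there, upright.
- ridge_right: Right part of the same ridge, a lower step, 14 mm high; same origin. The right face of the ridge lies at -6 mm along y. Pressing the left and the right face at once counts as gripping.
- red_grip (a point): Point on the middle line of the red handle, 38 mm from its pivot. The grip is a red plastic bar 18 mm wide (box y), 11 mm thick, over the upper 32 mm of a lever that ends 46 mm from the pivot. The pivot axis runs along box y at height 37 mm, at box x = +26 mm. At least 30 mm is free on each side of a handle, 60 mm before it.
- blue_grip (a point): The same point on the blue handle of the other valve, which is of the same build and is to be left as it is.
- red_handle (a joint): Angle of the red handle, rad: 0 = fully open, leaning 0.4 rad from upright towards the robot (box -x); 0.4 = upright; 1.1 = fully shut, against its stop, leaning 0.7 rad away from the robot (box +x). It starts between 0 and 0.15 and stays where it is left; friction about 0.05 N m: 2 to 12 N to push it, as the fingertip rubs along it.
- blue_handle (a joint): Angle of the blue handle, with the same meaning.
- tin_can: Bare metal can, 73 mm across, 85 mm tall, standing behind the box. Origin: centre of its underside. Bystander.
- tally_counter: Small metal hand counter, 55 x 58 x 29 mm, behind the box. Origin: underside. Bystander.
- mallet: Rubber mallet with wooden handle, 228 mm long, 42 mm high, lying to the left of the box. Origin: underside. Bystander.
- height_gauge: Small wooden gauge block with a step, 50 x 90 x 47 mm, in front of the box. Origin: underside. Bystander.
- marker: White marker pen with blue cap, 142 mm long, 18 mm high, lying in front of the box. Origin: underside. Bystander.

How it is judged:
By the outcome, as a careful person would: the job done as asked, in the order asked, and still so for the second after the job is handed in, with the robot touching nothing.
It also fails if it takes over 53 s, if anything falls off the work surface, if the arm or the gripper's body presses on something with over 40 N, if the wrist force passes 120 N, or if a joint passes its speed limit or range.

## Working session

There is one attempt and no reset: what is moved stays moved. The work goes in short steps, Python scripts to look and compute and a tool call to move; the robot and the scene stay as the last step left them, time stands still between calls to the robot, and variables do not carry over. Pictures are saved under pics/ and viewed, at most 13 in all, crops included, and the job is handed in when it is done.

Besides the shell and the picture viewer there is one more tool, called after ">>>" as a command line: name --argument value ..., lists and objects as JSON in quotes. step_arm: Moves the arm, as the interface text tells. Its arguments: {"type":"object","properties":{"plan":{"type":"array","items":{"type":"number"}},"hand":{"type":"number"},"newtons":{"type":"number"}},"required":["plan"]}

```bash
mkdir -p pics; cat > h.py <<'E'
import numpy as np, cv2
from scipy.spatial.transform import Rotation as R
from workcell import sensors, viewer, env
def rot(a):
    a=np.array(a,float)
    if a.shape==(3,3): return a
    if a.size==4: return R.from_quat(a).as_matrix()
    return R.from_euler('xyz',a,degrees=True).as_matrix()
def ray(p,uv):
    d=rot(p['attitude'])@np.array([(uv[0]-p['cx'])/p['fx'],(uv[1]-p['cy'])/p['fy'],1])
    return np.array(p['position'],float),d
def at_z(p,uv,z):
    o,d=ray(p,uv); return o+d*(z-o[2])/d[2]
def proj(p,X):
    c=rot(p['attitude']).T@(np.array(X,float)-p['position']); return [p['cx']+p['fx']*c[0]/c[2],p['cy']+p['fy']*c[1]/c[2]]
def save(p,n): cv2.imwrite('pics/'+n+'.png',p['img'][:,:,::-1])
E
cat > a.py <<'E'
from h import *
np.set_printoptions(precision=1,suppress=True)
print(sensors.state())
Z=dict(valve_box=0,cover=88,ridge_left=93,ridge_right=93,bay=5,tin_can=0,tally_counter=0,mallet=0,height_gauge=0,marker=0)
for c in ['scene','side']:
    p=viewer.grab_frame(c); save(p,c+'0'); print(c,p['position'],p['attitude'],p['fx'])
    for n,z in Z.items():
        for f in (viewer.pinpoint,):
            r=f(n,p)[:1]
            for q in r: print(n,np.array(q['location']),round(q['score'],2),at_z(p,q['location'],z))
E
python3 a.py
```

```text
{'time_s': 0.0, 'qpos': array([-76.2,  18.4,  89.7,   0. ,  72. ,  -1.1]), 'qvel': array([ 0. ,  0. , -0.1, -0.1, -0. , -0.1]), 'effort': array([ -0. , -41.2, -23.2,   0.1,   0. ,  -0. ]), 'ee_pos': array([ 148.1, -555. ,  193.5]), 'ee_rot': array([-179.9,   -0. ,   14.9]), 'force': array([-0.1,  0.6, -0.8]), 'torque': array([0. , 0. , 0.1]), 'gripper_force': 0.0, 'gripper_width': 91.2401486966674}
scene [ 222.2 -375.7  662.2] [-131.3    0.8  -30. ] 470.41049211463843
valve_box [347.  321.8] 0.85 [523.   73.7   0. ]
cover [319.4 261.6] 0.63 [513.6 153.6  88. ]
ridge_left [321.7 262.3] 0.76 [513.6 145.4  93. ]
ridge_right [324.9 261. ] 0.72 [520.1 145.3  93. ]
bay [321.3 293. ] 0.84 [516.  153.6   5. ]
tin_can [376.1 256.4] 0.81 [666.3 188.2   0. ]
tally_counter [409.8 291.6] 0.81 [664.8  74.6   0. ]
mallet [276.5 253. ] 0.79 [494.3 303.3   0. ]
height_gauge [290.6 375.7] 0.84 [385.3  26.4   0. ]
marker [259.4 319. ] 0.86 [390.4 159.8   0. ]
side [ 548.9 -571.5  492.2] [-118.4    1.     0.2] 511.8988146030497
valve_box [311.5 324. ] 0.57 [524.3  75.5   0. ]
cover [306.1 254.4] 0.87 [516.6 141.9  88. ]
ridge_left [306.8 249.4] 0.83 [517.7 149.4  93. ]
ridge_right [304.4 250.7] 0.95 [513.9 145.2  93. ]
tin_can [393.  282.6] 0.9 [666.1 192.1   0. ]
tally_counter [403.  324.3] 0.91 [667.2  72.    0. ]
height_gauge [219.4 348.1] 0.67 [389.3  20.1   0. ]
marker [234.9 295.4] 0.91 [391.4 158.    0. ]
```

View pics/scene0.png

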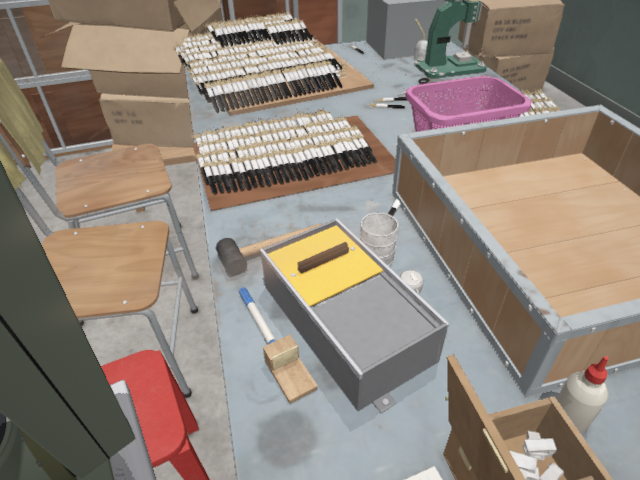

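View pics/side0.png

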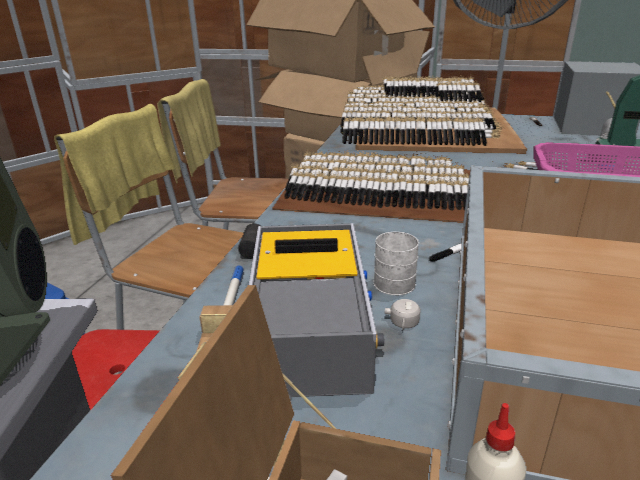

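```bash
cat > b.py <<'E'
from h import *
np.set_printoptions(precision=1,suppress=True)
a=viewer.grab_frame('scene'); b=viewer.grab_frame('side')
def tri(u,v):
    o1,d1=ray(a,u);o2,d2=ray(b,v)
    t=np.linalg.lstsq(np.c_[d1,-d2],o2-o1,rcond=None)[0]; return (o1+t[0]*d1+o2+t[1]*d2)/2, np.linalg.norm(o1+t[0]*d1-o2-t[1]*d2)
print('lid',tri((449,358),(258,290)))
for n,u in dict(fl=(263,253),bl=(337,222),br=(446,325),fr=(360,378)).items(): print(n,at_z(a,u,100))
for p in (a,b):
    h=cv2.cvtColor(p['img'],cv2.COLOR_RGB2HSV)
    m=cv2.inRange(h,(22,200,150),(32,255,255))
    n,l,s,c=cv2.connectedComponentsWithStats(m); i=1+s[1:,4].argmax()
    hull=cv2.convexHull(np.argwhere(l==i)[:,::-1].astype(np.float32))[:,0]
    X=np.array([at_z(p,q,93)[:2] for q in hull],np.float32)
    print(s[i],cv2.minAreaRect(X))
E
python3 b.py
```

```text
lid (array([ 485.6, -181.9,  233.9]), np.float64(2.281208829656365))
fl [432.6 213.1 100. ]
bl [590.7 220.3 100. ]
br [602.3 -75.3 100. ]
fr [440.6 -85.7 100. ]Traceback (most recent call last):
  File "b.py", line 12, in <module>
    n,l,s,c=cv2.connectedComponentsWithStats(m); i=1+s[1:,4].argmax()
                                                     ~~~~~~~~~~~~~~^^
ValueError: attempt to get argmax of an empty sequence
```

```bash
sed -i 's/(22,200,150),(32/(18,130,80),(38/' b.py; python3 b.py | tail -2
```

```text
[ 275  226  107   80 4003] ((517.7647094726562, 143.62661743164062), (147.87937927246094, 147.45616149902344), 2.3160104751586914)
[ 256  230  102   49 3648] ((516.8226928710938, 139.36376953125), (149.7429656982422, 156.11033630371094), 2.219559907913208)
```

>>> step_arm --plan '[0, 0, -4, 0, 0, 0.1, 0, 0, -4, 0, 0, 0.1, 0, 0, -3, 0, 0, 0.02]' --hand 0

```text
time_s: 1.55
ee_pos: [148.4, -555.9, 307.1]
ee_rot: [179.9, -0.0, 2.1]
force: [0.1, -0.8, 0.9]
gripper_width: 74.2
gripper_force: 0.0
```

>>> step_arm --plan '[1.9, -3.5, 0, 0, 0, 0, 1.9, -3.5, 0, 0, 0, 0, 1.9, -3.5, 0, 0, 0, 0, 1.9, -3.5, 0, 0, 0, 0, 1.9, -3.5, 0, 0, 0, 0]'

```text
time_s: 1.97
ee_pos: [236.4, -375.1, 304.4]
ee_rot: [180.0, -0.0, 2.3]
force: [1.2, 0.2, 1.1]
gripper_width: 40.4
gripper_force: 0.0
```

>>> step_arm --plan '[1.9, -3.5, 0, 0, 0, 0, 1.9, -3.5, 0, 0, 0, 0, 1.9, -3.5, 0, 0, 0, 0, 1.9, -3.5, 0, 0, 0, 0, 1.9, -3.5, 0, 0, 0, 0]'

```text
time_s: 2.38
ee_pos: [324.1, -196.3, 304.6]
ee_rot: [180.0, -0.1, 2.3]
force: [0.9, 0.3, 0.4]
gripper_width: 7.7
gripper_force: 0.0
```

>>> step_arm --plan '[1.9, -3.5, 0, 0, 0, 0, 1.9, -3.5, 0, 0, 0, 0, 1.9, -3.5, 0, 0, 0, 0, 1.9, -3.5, 0, 0, 0, 0, 1.9, -3.5, 0, 0, 0, 0]'

```text
time_s: 2.8
ee_pos: [412.0, -17.4, 304.7]
ee_rot: [180.0, -0.1, 2.4]
force: [0.7, -0.2, 0.7]
gripper_width: 0.4
gripper_force: 0.0
```

>>> step_arm --plan '[1.9, -3.5, 0, 0, 0, 0, 1.9, -3.5, 0, 0, 0, 0, 1.9, -3.5, 0, 0, 0, 0, 1.9, -3.5, 0, 0, 0, 0, 0, 0, 0, 0, 0, 0]'

```text
time_s: 3.22
ee_pos: [484.2, 129.3, 303.3]
ee_rot: [-179.8, -0.0, 2.7]
force: [-0.1, -1.1, -0.4]
gripper_width: 0.6
gripper_force: 0.0
```

```bash
cat > c.py <<'E'
from h import *
import sys
np.set_printoptions(precision=1,suppress=True)
s=sensors.state(); print(s['time_s'],s['ee_pos'],s['ee_rot'],s['force'])
p=viewer.grab_frame('wrist'); save(p,sys.argv[1]); print(p['position'],p['attitude'])
for n,z in dict(cover=88,ridge_left=93,ridge_right=93,valve_box=0,bay=5,red_grip=72,blue_grip=72).items():
    for q in viewer.pinpoint(n,p)[:1]: print(n,np.array(q['location']),round(q['score'],2),at_z(p,q['location'],z))
E
python3 c.py w1
```

```text
3.2167 [484.2 129.3 303.3] [-179.8   -0.     2.7] [-0.1 -1.1 -0.4]
[563.4 132.5 495. ] [164.    0.2 -87.3]
cover [305.1 173.2] 0.73 [518.  147.8  88. ]
ridge_left [302.3 173.8] 0.83 [517.7 150.9  93. ]
ridge_right [305.7 173.7] 0.67 [518.  146.9  93. ]
valve_box [356.6 167.1] 0.67 [520.3  77.8   0. ]
```

View pics/w1.png

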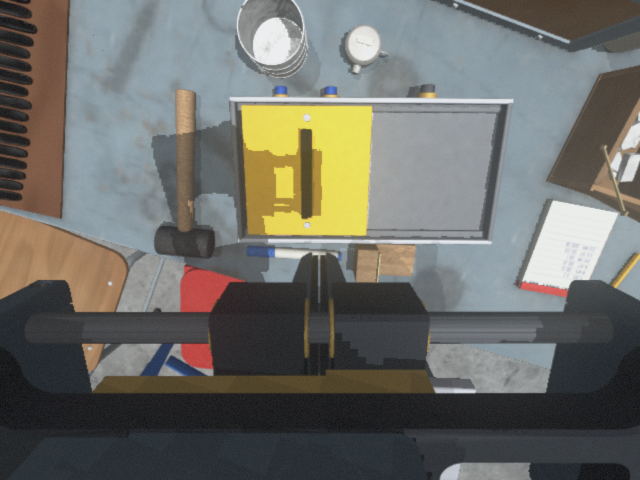

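>>> step_arm --plan '[1.75, -3, 0, 0, 0, 0, 1.75, -3, 0, 0, 0, 0, 0, 0, 4, 0, 0, 0, 0, 0, 4, 0, 0, 0, 0, 0, 4, 0, 0, 0]'

```text
time_s: 4.03
ee_pos: [514.9, 184.8, 183.7]
ee_rot: [-180.0, -0.1, 2.3]
force: [0.4, 0.0, -0.9]
gripper_width: 0.6
gripper_force: 0.0
```

>>> step_arm --plan '[0, 0, 3, 0, 0, 0, 0, 0, 2, 0, 0, 0, 0, 0, 0, 0, 0, 0, 0, 0, 0, 0, 0, 0]'

```text
time_s: 4.37
ee_pos: [514.2, 184.2, 134.2]
ee_rot: [180.0, 0.1, 2.3]
force: [-0.1, 0.1, 0.6]
gripper_width: 0.4
gripper_force: 0.0
```

```bash
python3 c.py w2
```

```text
4.3667 [514.2 184.2 134.2] [180.    0.1   2.3] [-0.1  0.1  0.6]
[593.8 187.6 325.8] [163.9  -0.  -87.7]
cover [371.8 247.2] 0.75 [514.8 145.2  88. ]
ridge_left [372.  245.4] 0.85 [517.8 146.1  93. ]
ridge_right [375.5 247.3] 0.55 [516.5 143.5  93. ]
valve_box [369.9 242. ] 0.17 [491.  131.9   0. ]
```

View pics/w2.png

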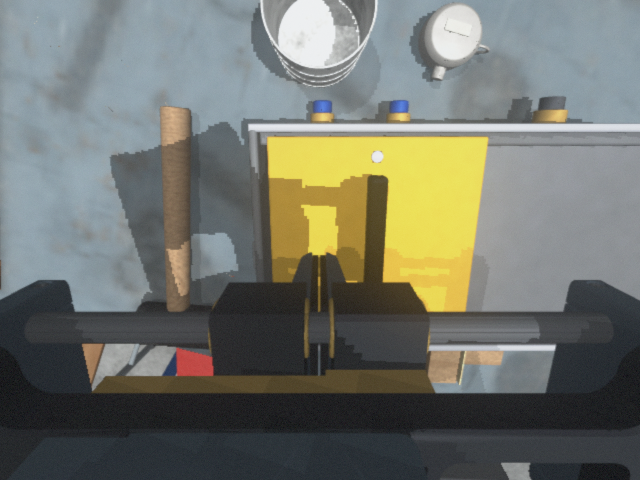

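>>> step_arm --plan '[0, 0, 1.1, 0, 0, 0, 0, 0, 1.1, 0, 0, 0, 0, 0, 0, 0, 0, 0, 0, 0.8, 0, 0, 0, 0, 0, 0.5, 0, 0, 0, 0]'

```text
time_s: 5.18
ee_pos: [515.3, 171.5, 112.9]
ee_rot: [180.0, -0.0, 2.4]
force: [-0.3, -0.7, -0.4]
gripper_width: 0.6
gripper_force: 0.0
```

>>> step_arm --plan '[0, 0.5, 0, 0, 0, 0, 0, 0.5, 0, 0, 0, 0, 0, 0.5, 0, 0, 0, 0, 0, 0.5, 0, 0, 0, 0, 0, 0.5, 0, 0, 0, 0]'

```text
time_s: 5.6
ee_pos: [516.0, 146.4, 112.5]
ee_rot: [180.0, -0.0, 2.3]
force: [0.5, -0.4, -0.4]
gripper_width: 0.8
gripper_force: 0.0
```

```bash
python3 c.py w3; python3 b.py|tail -2
```

```text
5.6 [516.  146.4 112.5] [180.   -0.    2.3] [ 0.5 -0.4 -0.4]
[595.3 149.8 304.2] [164.    0.  -87.7]
cover [318.8 252.6] 0.84 [518.7 146.6  88. ]
ridge_left [317.5 256.6] 0.8 [517.7 147.4  93. ]
ridge_right [320.1 253.7] 0.55 [519.7 145.7  93. ]
[ 276  237  106   69 3316] ((517.7647705078125, 143.6266326904297), (147.87936401367188, 147.45616149902344), 2.3160252571105957)
[ 256  230  102   49 3601] ((516.8250122070312, 139.30416870117188), (149.7429656982422, 155.99105834960938), 2.219559907913208)
```

View pics/w3.png

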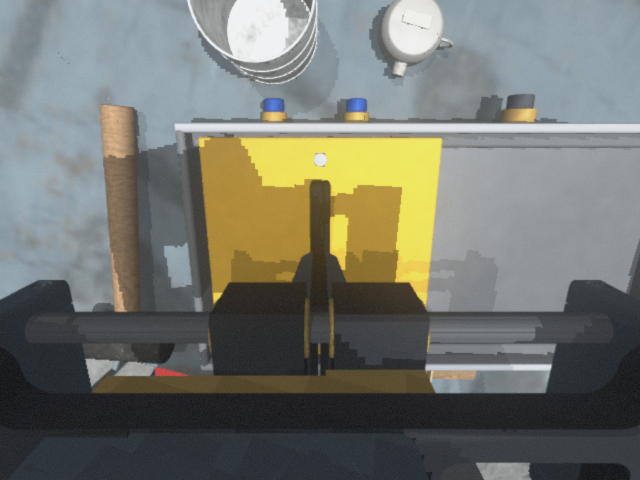

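```bash
cat >> c.py <<'E'
print(env.finger_overhang)
T=rot(s['ee_rot'])
for z in (0,env.finger_overhang): print(proj(p,s['ee_pos']+T@[0,0,z]))
print(proj(p,[517,147,113]),proj(p,[467,147,113]))
for c in ('side','scene'):
    q=viewer.grab_frame(c); u=proj(q,s['ee_pos']+T@[0,0,14]); print(c,u)
    x,y=int(u[0]),int(u[1]); cv2.imwrite('pics/z'+c+'.png',cv2.resize(q['img'][y-60:y+60,x-80:x+80,::-1],(640,480)))
a=[cv2.imread('pics/z'+c+'.png') for c in('side','scene')]
cv2.imwrite('pics/z.png',cv2.resize(np.hstack(a),(800,300)))
E
python3 c.py w4
```

```text
6.1 [515.9 147.2 112.3] [180.   -0.    2.4] [ 0.6  0.2 -0.9]
[595.3 150.6 303.9] [164.   -0.  -87.6]
ridge_left [318.3 257.7] 0.69 [516.9 147.6  93. ]
ridge_right [320.9 258. ] 0.78 [516.7 145.9  93. ]
bay [321.4 254.5] 0.69 [487.4 143.6   5. ]
14.0
[np.float64(318.8779760120866), np.float64(270.3577773842183)]
[np.float64(318.86781392635345), np.float64(261.9810744223049)]
[np.float64(319.33666782805903), np.float64(269.1334679987822)] [np.float64(316.06847134071484), np.float64(341.5508662126212)]
side [np.float64(305.56287264049047), np.float64(247.18864364366945)]
scene [np.float64(322.2536477721481), np.float64(259.01611347925484)]
```

View pics/z.png

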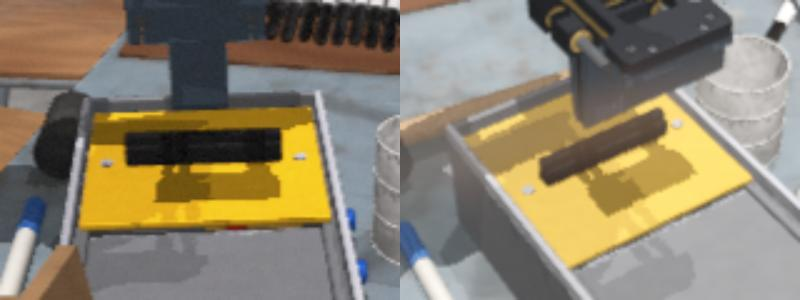

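>>> step_arm --plan '[0, -2, 0, 0, 0, 0, 0, -1.9, 0, 0, 0, 0, 0, 0, 0, 0, 0, 0, 0, 0, 1, 0, 0, 0, 0, 0, 0.4, 0, 0, 0]'

```text
time_s: 7.02
ee_pos: [513.6, 185.3, 97.1]
ee_rot: [179.9, 0.1, 2.4]
force: [0.3, 0.2, -0.2]
gripper_width: 0.4
gripper_force: 0.0
```

>>> step_arm --plan '[0, 0, 0, 0, 0, 0]'

```text
time_s: 7.1
ee_pos: [513.1, 184.9, 96.6]
ee_rot: [179.9, 0.2, 2.3]
force: [-0.3, -0.2, -1.1]
gripper_width: 0.5
gripper_force: 0.0
```

```bash
python3 c.py w5
```

```text
7.1 [513.1 184.9  96.6] [179.9   0.2   2.3] [-0.3 -0.2 -1.1]
[593.1 188.5 288. ] [163.8  -0.1 -87.7]
cover [383.7 260.2] 0.57 [517.9 144.4  88. ]
ridge_left [382.1 261. ] 0.56 [519.2 146.5  93. ]
ridge_right [381.8 263.5] 0.58 [517.6 146.5  93. ]
14.0
[np.float64(318.87758973100233), np.float64(270.34130525010767)]
[np.float64(318.86809166096384), np.float64(261.96471770974887)]
[np.float64(387.224156715117), np.float64(277.7512016878301)] [np.float64(379.13744698784353), np.float64(354.87540199000466)]
side [np.float64(304.79107250684126), np.float64(244.59717359496784)]
scene [np.float64(310.6557416625735), np.float64(253.67430343857063)]
```

View pics/z.png

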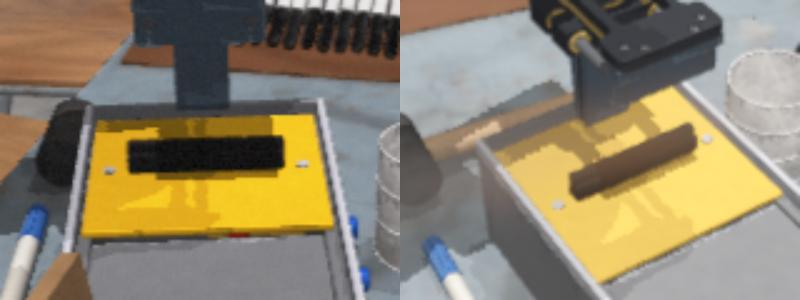

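>>> step_arm --plan '[0, 0, 0.4, 0, 0, 0, 0, 0, 0.3, 0, 0, 0, 0, 0, 0, 0, 0, 0]'

```text
time_s: 7.85
ee_pos: [513.7, 185.8, 90.5]
ee_rot: [180.0, 0.1, 2.3]
force: [-0.2, 0.3, 0.2]
gripper_width: 0.6
gripper_force: 0.0
```

>>> step_arm --plan '[0, 0, 0.3, 0, 0, 0, 0, 0, 0, 0, 0, 0]'

```text
time_s: 8.02
ee_pos: [514.0, 185.9, 87.7]
ee_rot: [180.0, 0.1, 2.3]
force: [0.5, -0.5, -0.5]
gripper_width: 0.4
gripper_force: 0.0
```

>>> step_arm --plan '[0, 0, 0.2, 0, 0, 0, 0, 0, 0, 0, 0, 0]'

```text
time_s: 8.18
ee_pos: [514.1, 185.9, 86.0]
ee_rot: [180.0, 0.0, 2.3]
force: [-0.6, 0.8, -0.8]
gripper_width: 0.3
gripper_force: 0.0
```

```bash
python3 c.py w6|tail -2
```

```text
side [np.float64(305.648850098882), np.float64(249.84511483722648)]
scene [np.float64(311.0708753827475), np.float64(257.42083417195323)]
```

View pics/z.png

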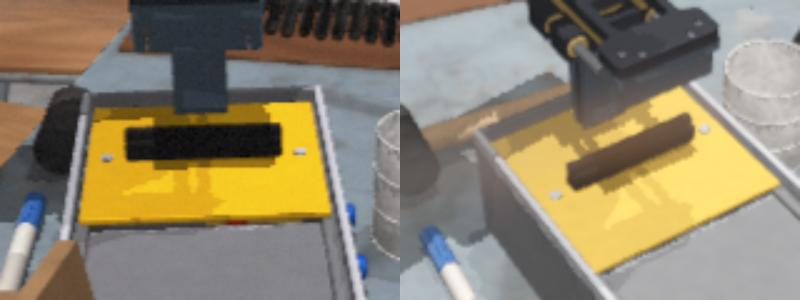

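>>> step_arm --plan '[0, 0, 0.2, 0, 0, 0, 0, 0.6, 0, 0, 0, 0, 0, 0.5, 0, 0, 0, 0, 0, 0.5, 0, 0, 0, 0, 0, 0.5, 0, 0, 0, 0]'

```text
time_s: 9.1
ee_pos: [515.2, 164.2, 84.3]
ee_rot: [180.0, 0.0, 2.3]
force: [0.1, -0.4, 0.4]
gripper_width: 0.4
gripper_force: 0.0
```

>>> step_arm --plan '[0, 0.5, 0, 0, 0, 0, 0, 0.5, 0, 0, 0, 0, 0, 0.5, 0, 0, 0, 0, 0, 0.5, 0, 0, 0, 0]'

```text
time_s: 9.43
ee_pos: [516.0, 144.8, 84.4]
ee_rot: [-180.0, -0.0, 2.3]
force: [1.0, 2.5, 0.5]
gripper_width: 0.2
gripper_force: 1.3
```

>>> step_arm --plan '[0, 0.8, 0, 0, 0, 0, 0, 0.8, 0, 0, 0, 0, 0, 0.8, 0, 0, 0, 0, 0, 0.8, 0, 0, 0, 0, 0, 0.8, 0, 0, 0, 0]'

```text
time_s: 9.85
ee_pos: [517.6, 104.2, 84.4]
ee_rot: [180.0, -0.0, 2.3]
force: [0.5, 3.2, 0.3]
gripper_width: 0.4
gripper_force: 1.4
```

>>> step_arm --plan '[0, 0.8, 0, 0, 0, 0, 0, 0.8, 0, 0, 0, 0, 0, 0.8, 0, 0, 0, 0, 0, 0.8, 0, 0, 0, 0, 0, 0.8, 0, 0, 0, 0]'

```text
time_s: 10.27
ee_pos: [519.2, 64.2, 84.3]
ee_rot: [180.0, 0.0, 2.3]
force: [-0.1, 3.9, 0.0]
gripper_width: 0.3
gripper_force: 1.4
```

```bash
python3 c.py w7
```

```text
10.2667 [519.2  64.2  84.3] [180.    0.    2.3] [-0.1  3.9  0. ]
[598.6  67.6 276. ] [164.    0.  -87.6]
cover [345.5 270.2] 0.57 [521.5  48.6  88. ]
ridge_left [342.9 272.6] 0.82 [522.   50.5  93. ]
ridge_right [344.8 272. ] 0.58 [522.4  49.4  93. ]
bay [213.8 231.2] 0.89 [517.6 151.1   5. ]
red_grip [214.8 227.9] 0.45 [539.8 129.8  72. ]
blue_grip [124.9 238.9] 0.69 [530.3 186.3  72. ]
14.0
[np.float64(318.9295784693519), np.float64(270.36615573732917)]
[np.float64(318.9173851761963), np.float64(261.99082231488524)]
[np.float64(160.65463439595916), np.float64(289.42249612075636)] [np.float64(168.33781827856163), np.float64(370.52558479030506)]
side [np.float64(306.7613243185183), np.float64(290.556344798965)]
scene [np.float64(349.00374153718207), np.float64(299.62330564186345)]
```

View pics/w7.png

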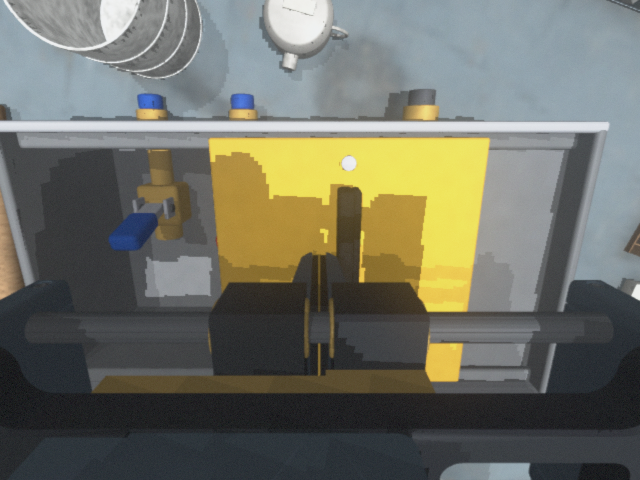

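>>> step_arm --plan '[0, 0.8, 0, 0, 0, 0, 0, 0.8, 0, 0, 0, 0, 0, 0.8, 0, 0, 0, 0, 0, 0.8, 0, 0, 0, 0, 0, 0.6, 0, 0, 0, 0]'

```text
time_s: 11.18
ee_pos: [520.8, 26.0, 84.3]
ee_rot: [180.0, 0.0, 2.3]
force: [-0.4, 3.7, -0.8]
gripper_width: 0.4
gripper_force: 1.4
```

>>> step_arm --plan '[0, 0.4, 0, 0, 0, 0, 0, 0.3, 0, 0, 0, 0]'

```text
time_s: 11.35
ee_pos: [521.1, 19.4, 84.3]
ee_rot: [-180.0, 0.0, 2.3]
force: [-0.3, 2.8, -0.2]
gripper_width: 0.3
gripper_force: 1.4
```

>>> step_arm --plan '[0, 0.3, 0, 0, 0, 0]'

```text
time_s: 11.43
ee_pos: [521.2, 16.7, 84.3]
ee_rot: [-180.0, 0.0, 2.3]
force: [-0.2, 2.0, -0.5]
gripper_width: 0.4
gripper_force: 1.4
```

>>> step_arm --plan '[0, 0.2, 0, 0, 0, 0]'

```text
time_s: 11.52
ee_pos: [521.3, 16.1, 84.4]
ee_rot: [-179.8, -0.0, 2.2]
force: [0.0, 12.1, 0.3]
gripper_width: 0.4
gripper_force: 5.7
```

>>> step_arm --plan '[0, -0.5, 0, 0, 0, 0, 0, -1, 0, 0, 0, 0, 0, 0, -3, 0, 0, 0, 0, 0, -4, 0, 0, 0, 0, 0, -4, 0, 0, 0]'

```text
time_s: 11.93
ee_pos: [519.7, 30.3, 194.8]
ee_rot: [179.9, 0.2, 2.4]
force: [1.1, -0.3, -0.6]
gripper_width: 0.2
gripper_force: 0.0
```

>>> step_arm --plan '[-1, -2.9, 0, 0, 0, 0, -1, -2.9, 0, 0, 0, 0, -1, -2.9, 0, 0, 0, 0, 0, 0, 0, 0, 0, 0, 0, 0, 0, 0, 0, 0]'

```text
time_s: 12.35
ee_pos: [486.7, 116.9, 194.5]
ee_rot: [179.9, -0.0, 2.5]
force: [-0.2, -0.1, 0.1]
gripper_width: 0.3
gripper_force: 0.0
```

```bash
python3 c.py w8; cat > d.py <<'E'
from h import *
np.set_printoptions(precision=1,suppress=True)
for c in ('scene','side','wrist'):
    p=viewer.grab_frame(c); print(c); save(p,'d'+c)
    for n,z in dict(cover=88,red_grip=72,blue_grip=72,valve_box=0).items():
        for q in viewer.pinpoint(n,p)[:1]: print(n,np.array(q['location']),round(q['score'],2),at_z(p,q['location'],z))
E
python3 d.py
```

```text
12.35 [486.7 116.9 194.5] [179.9  -0.    2.5] [-0.2 -0.1  0.1]
[565.9 120.8 386.2] [164.   -0.1 -87.4]
cover [455.2 187.3] 0.93 [526.3  -1.3  88. ]
ridge_left [453.9 190.2] 0.68 [524.4   1.5  93. ]
ridge_right [455.1 188.2] 0.64 [526.1   0.7  93. ]
valve_box [356.1 177.4] 0.72 [520.7  76.1   0. ]
bay [290.7 176.4] 0.83 [519.2 149.4   5. ]
red_grip [321.  169.3] 0.78 [535.  116.9  72. ]
blue_grip [246.3 171. ] 0.78 [530.5 184.9  72. ]
14.0
[np.float64(318.88575186581494), np.float64(270.36503097252023)]
[np.float64(318.8760984694856), np.float64(261.98687955898197)]
[np.float64(283.21975207194794), np.float64(195.2206867050225)] [np.float64(282.268672060857), np.float64(253.49539396865583)]
side [np.float64(283.43084493802286), np.float64(208.46112608899597)]
scene [np.float64(315.1084024233004), np.float64(238.74996433732466)]
scene
cover [371.5 316.4] 0.96 [521.8   3.5  88. ]
red_grip [339.4 274.6] 0.5 [535.5 121.3  72. ]
blue_grip [320.1 255.8] 0.5 [530.5 181.1  72. ]
side
cover [306.  309.5] 0.84 [520.7  -8.2  88. ]
red_grip [318.8 272.8] 0.49 [536.8 111.3  72. ]
blue_grip [313.7 247.8] 0.72 [527.6 192.6  72. ]
wrist
cover [451.4 189. ] 0.93 [524.7   0.9  88. ]
red_grip [317.9 167.8] 0.81 [536.7 118.7  72. ]
blue_grip [244.7 171.8] 0.97 [530.4 185.3  72. ]
valve_box [358.5 178.9] 0.81 [519.4  72.4   0. ]
```

View pics/w8.png

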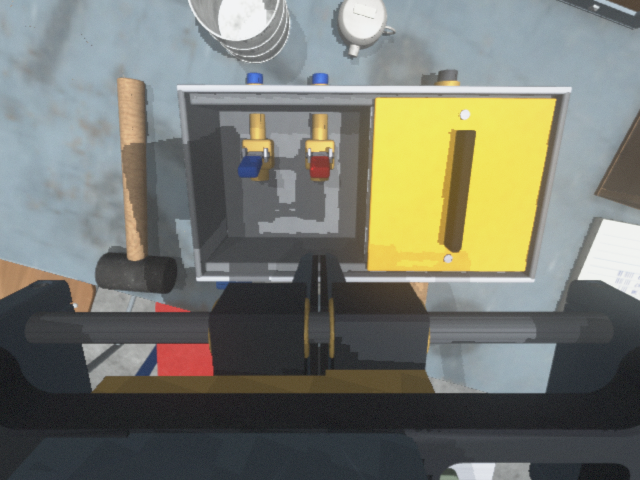

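>>> step_arm --plan '[0, 0, 4, 0, 0, 0, 0, 0, 4, 0, 0, 0, 0, 0, 3, 0, 0, 0, 0, 0, 2, 0, 0, 0, 0, 0, 0, 0, 0, 0]'

```text
time_s: 14.02
ee_pos: [483.6, 115.0, 60.4]
ee_rot: [179.9, 0.5, 2.3]
force: [0.0, -0.5, -0.2]
gripper_width: 0.5
gripper_force: 0.0
```

>>> step_arm --plan '[0, 0, 1, 0, 0, 0, 0, 0, 0.8, 0, 0, 0, 0, 0, 0, 0, 0, 0]'

```text
time_s: 14.27
ee_pos: [487.2, 115.8, 46.0]
ee_rot: [180.0, 0.0, 2.3]
force: [-0.6, -0.7, -0.4]
gripper_width: 0.3
gripper_force: 0.0
```

```bash
python3 c.py w9; sed -i 's/_/_/' d.py; python3 - <<'E'
import cv2,numpy as np
a=[cv2.imread('pics/z.png'),cv2.resize(cv2.imread('pics/w9.png')[80:330,150:550],(800,300))]
cv2.imwrite('pics/v9.png',np.vstack(a))
E
```

```text
14.2667 [487.2 115.8  46. ] [180.    0.    2.3] [-0.6 -0.7 -0.4]
[566.6 119.2 237.7] [164.   -0.  -87.6]
cover [573.5 240.6] 0.62 [524.1   0.1  88. ]
ridge_left [581.3 245.9] 0.57 [523.2  -0.1  93. ]
valve_box [378.4 204.2] 0.87 [520.2  74.9   0. ]
bay [271.  203.6] 0.74 [518.6 150.3   5. ]
red_grip [316.9 200.9] 0.92 [534.7 118.8  72. ]
blue_grip [183.  199.6] 0.61 [532.6 184.7  72. ]
14.0
[np.float64(318.91428724073506), np.float64(270.3371848046947)]
[np.float64(318.90230219203323), np.float64(261.9615058506658)]
[np.float64(242.34705571772474), np.float64(262.4596156536205)] [np.float64(244.73316447625882), np.float64(370.96080614794903)]
side [np.float64(288.42367402020346), np.float64(292.91190885701764)]
scene [np.float64(317.6260821822579), np.float64(302.323004097638)]
```

View pics/v9.png

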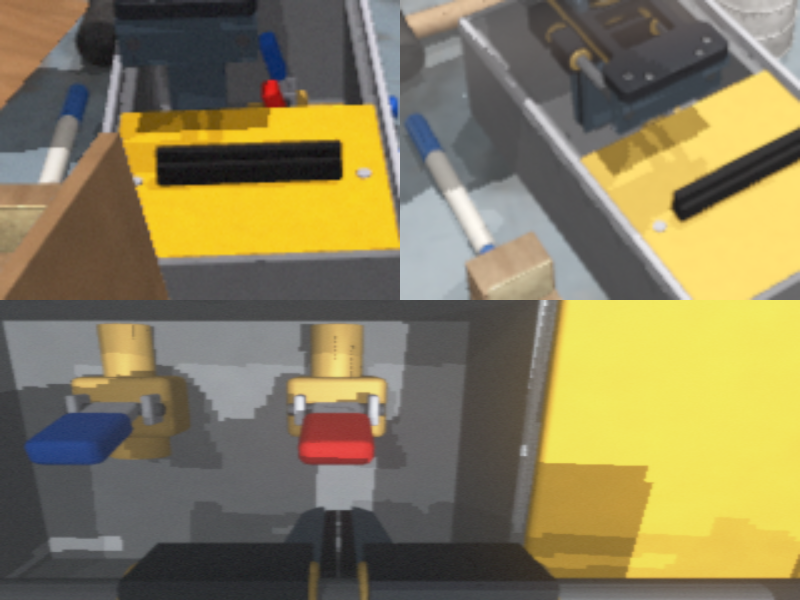

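>>> step_arm --plan '[0.6, 0, 0, 0, 0, 0, 0.4, 0, 0, 0, 0, 0, 0.4, 0, 0, 0, 0, 0, 0.4, 0, 0, 0, 0, 0, 0.4, 0, 0, 0, 0, 0]'

```text
time_s: 15.18
ee_pos: [509.5, 116.7, 46.2]
ee_rot: [180.0, 0.0, 2.3]
force: [-2.3, -0.3, 2.4]
gripper_width: 0.6
gripper_force: 1.3
```

>>> step_arm --plan '[0.4, 0, 0, 0, 0, 0, 0.4, 0, 0, 0, 0, 0, 0.4, 0, 0, 0, 0, 0, 0.4, 0, 0, 0, 0, 0]'

```text
time_s: 15.52
ee_pos: [524.8, 117.3, 46.3]
ee_rot: [180.0, 0.1, 2.3]
force: [-4.1, -0.6, 2.2]
gripper_width: 0.7
gripper_force: 1.9
```

>>> step_arm --plan '[0.4, 0, 0, 0, 0, 0, 0.3, 0, 0, 0, 0, 0]'

```text
time_s: 15.68
ee_pos: [532.2, 117.6, 46.1]
ee_rot: [180.0, 0.0, 2.3]
force: [-2.6, 0.2, 0.5]
gripper_width: 0.2
gripper_force: 1.3
```

>>> step_arm --plan '[0.3, 0, 0, 0, 0, 0, 0.2, 0, 0, 0, 0, 0]'

```text
time_s: 15.85
ee_pos: [537.1, 117.8, 45.9]
ee_rot: [180.0, 0.0, 2.3]
force: [-2.2, 0.0, -0.3]
gripper_width: 0.2
gripper_force: 1.0
```

Pushing as expected; continue until the stop raises the force.

>>> step_arm --plan '[0.3, 0, 0, 0, 0, 0, 0.2, 0, 0, 0, 0, 0]'

```text
time_s: 16.02
ee_pos: [542.5, 118.1, 46.2]
ee_rot: [180.0, -0.0, 2.3]
force: [-1.9, -0.5, 0.4]
gripper_width: 0.2
gripper_force: 0.9
```

>>> step_arm --plan '[0.2, 0, 0, 0, 0, 0, 0.2, 0, 0, 0, 0, 0]'

```text
time_s: 16.18
ee_pos: [544.9, 118.1, 46.1]
ee_rot: [180.0, 0.2, 2.3]
force: [-7.7, -0.1, 2.4]
gripper_width: 0.6
gripper_force: 3.5
```

>>> step_arm --plan '[0.2, 0, 0, 0, 0, 0, 0, 0, 0, 0, 0, 0]'

```text
time_s: 16.35
ee_pos: [545.0, 118.1, 45.9]
ee_rot: [180.0, 0.4, 2.3]
force: [-9.3, 0.1, 4.2]
gripper_width: 0.4
gripper_force: 4.6
```

>>> step_arm --plan '[-1, 0, 0, 0, 0, 0, -2, 0, 0, 0, 0, 0, -1.5, 0, 0, 0, 0, 0, 0, 0, -2, 0, 0, 0, 0, 0, -4, 0, 0, 0]'

```text
time_s: 16.77
ee_pos: [499.9, 115.8, 103.4]
ee_rot: [179.9, 0.4, 2.4]
force: [1.6, -0.2, -0.5]
gripper_width: 0.6
gripper_force: 0.0
```

>>> step_arm --plan '[0, 0, -4, 0, 0, 0, 0, 0, -4, 0, 0, 0, 0, 0, -2, 0, 0, 0, 0, 0, 0, 0, 0, 0, 0, 0, 0, 0, 0, 0]'

```text
time_s: 17.18
ee_pos: [504.5, 116.7, 207.9]
ee_rot: [-180.0, -0.3, 2.3]
force: [0.0, -0.5, -0.1]
gripper_width: 0.5
gripper_force: 0.0
```

```bash
python3 c.py w10; python3 d.py
```

```text
17.1833 [504.5 116.7 207.9] [-180.    -0.3    2.3] [ 0.  -0.5 -0.1]
[582.8 119.9 400. ] [164.3   0.  -87.6]
cover [445.  209.9] 0.95 [521.1  -0.5  88. ]
ridge_left [443.8 208.8] 0.85 [523.1   2.7  93. ]
ridge_right [447.5 207.6] 0.69 [524.3  -0.5  93. ]
valve_box [354.2 191.9] 0.74 [520.8  75.7   0. ]
bay [290.4 191.8] 0.79 [518.7 150.5   5. ]
red_grip [321.  150.3] 0.56 [569.8 117.4  72. ]
blue_grip [250.  190.1] 0.65 [529.6 184.4  72. ]
14.0
[np.float64(318.8921845697255), np.float64(270.3790916509564)]
[np.float64(318.8819245987195), np.float64(262.00188306015673)]
[np.float64(284.3536530836995), np.float64(213.71022816907697)] [np.float64(283.5781302649113), np.float64(267.8534004511107)]
side [np.float64(295.2130473210482), np.float64(199.9974553606021)]
scene [np.float64(324.9528827450762), np.float64(228.49679344080664)]
scene
cover [369.9 317. ] 0.92 [519.    3.8  88. ]
red_grip [354.8 271.9] 0.67 [562.5 113.1  72. ]
blue_grip [319.4 255.6] 0.63 [529.7 182.3  72. ]
side
cover [308.9 305.7] 0.89 [524.4   0.5  88. ]
red_grip [339.2 274.2] 0.51 [568.6 106.4  72. ]
blue_grip [312.7 248.9] 0.71 [526.  188.8  72. ]
wrist
cover [445.9 205.8] 0.84 [523.2  -0.5  88. ]
red_grip [315.6 142.4] 0.81 [574.7 122.4  72. ]
blue_grip [249.4 186. ] 0.62 [531.7 184.2  72. ]
valve_box [353.5 193. ] 0.88 [517.2  76.2   0. ]
```

View pics/w10.png

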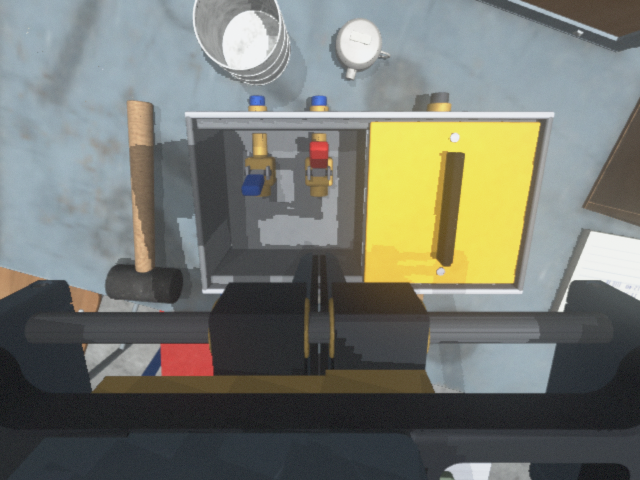

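The red handle at (320,152) now leans away from the robot. The blue handle at (253,185) is unchanged, and the cover lies at the right stop.

```bash
python3 -c "
from workcell import env
print(env.job_done())"
```

```text
the job is handed in; nothing more can be done
None
```

The job is handed in (no verdict was returned): the cover is pushed against its right stop, the red handle is pushed away from the robot against its stop, the blue handle is as it was, and nothing round the box was touched.

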